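# Load a stone axe on the photo turntable and hold it facing the camera

### The arm

A 6-joint arm with a two-finger parallel gripper is mounted at the origin on the work surface. World frame = base frame: x ahead of the robot, y to its left, z up, the work surface at z = 0. Lengths are in m, angles in rad, forces in N, time in s.
With the tool pointing down it reaches from about 0.325 to 0.9 m from the base axis. Payload 6.1 kg.
Tool frame: the origin (TCP) lies at the very end of the fingers, on their centre line; the grasp point (between the pads) lies 19 mm behind it; z points along the fingers, y is the line along which they close (so a half turn about z gives the same grasp; the last joint's range is limited). The gripper opens to 85 mm and grips with 20 to 120 N. Pads are 22 mm wide; open, the fingers measure 114 mm over their backs; the gripper's body (76 mm by 85 mm) begins 54 mm behind the grasp point. The pads swing forward as they close: fully open they stand 13 mm farther back than shut.
Start: joints at [-1.418, 0.22, 1.526, -0, 1.395, -0.126], TCP at [0.172, -0.601, 0.231] pointing down, gripper open.
Joint ranges: [-2.98, 2.98], [-0.91, 2.08], [0.09, 2.57], [-1.24, 4.39], [0.2, 2.65], [-2.68, 2.68]. Speed limits (rad/s): [2.57, 2.57, 3.01, 3.14, 3.14, 3.14].

### API

Orientations are given as a rotation vector (axis times angle).
In Python, from rig import env, imaging gives the robot as it stands.
- The arm moves only by the shell command python3 -m crank 'ROWS' [OPENING]. ROWS is text: rows parted by semicolons, each of 4 numbers parted by spaces: the shift along the tool's x, y, z in units of 800 mm (1.0 is 800 mm), then the turn about the tool's z in units of 180 degrees (1.0 is 180 degrees). A call has 1 to 8 rows; each row is the pose to reach, as a shift and turn from the pose commanded when the call began, along the tool's axes at that moment, turning the shorter way round; what a row does not reach only later rows make up. A row lasts 1/8 s, in which the tool goes at most 62.5 mm and 10.7 degrees, less where a joint would pass 70% of its speed; a pose out of reach is approached as far as the arm can. A call with a number of a shift or a turn outside -1 to 1 is refused whole. A call with a gripper value outside its range is refused whole. OPENING is the closure, from 0 (fully open) to 1 (shut), set as the call begins (- or left out, the last holds). The fingers move at their own pace and stop on an object; the grip force is fixed at half the most. Time passes only in rows, so rows that repeat a pose let the fingers close. It gives the time, the measured TCP pose, the force, the opening and the grip force at its end, in the units of the state.
- env.get_state(): the state, without advancing time (a new reading comes with each control period).
- imaging.capture(name): name is "side" or "top"; returns a dict with "color" (384x512x3 uint8, blue, green, red), "fx", "fy", "cx", "cy" (pixels), "pose" (4x4, takes a point from camera to world coordinates). Camera axes: x right, y down, z forward; pixel columns grow to the right and rows downward; lengths in m; the calibration is good to about 2 mm. A picture is of the moment at which its call begins. There is no depth.
- env.hand_in(): hands the job in; it is judged then, once.
The state is a dict: "time": time; "joint_positions": joint angles; "joint_velocities": joint speeds; "tau": joint torques, N m; "tcp_pos": TCP position; "tool_rot": TCP orientation; "wrist_force": force on the tool from outside, world axes, zero at the start; "moment": the same for the moment, N m; "gripper_width": finger opening in m; "finger_force": force on a finger pad.
Only numpy, scipy, OpenCV 4.12 (cv2) and the standard library are available. Lean on these libraries where they do the work, as an engineer would, in place of code of your own. Each camera call takes 0.05 s, during which the arm holds its last target. There are 200 camera calls.

### The job

Take the broad stone axe blade with two holes, the widest of the three blades in the storage rack, and stand it on its straight end, rounded edge up, centred in the slotted cradle on the turntable, and let go of it. Then gently turn the turntable by its handle post until the cradle with the blade squarely faces the camera, and finish while still gripping the handle, holding the turntable still. The stone is brittle, so do not drop it or spin the turntable fast, and leave the other blades, the tray and the brush where they are.

Things in the scene. Friction and masses are not known exactly. Their poses are not given: they have to be found in the camera images.
- blade: The broad stone axe blade, pale stone, about 190 g: a plate 10 mm thick (along its x), 88 mm wide (along its y), 92 mm tall (z), flat straight butt at the bottom, the upper 44 mm a half circle (the cutting edge); two dark holes side by side 50 mm up. Origin: centre of its underside. It starts upright in one of the rack's three slots (which one varies). Front and back are alike.
- narrow_axe: Another blade in the rack, same stone, 10 mm thick, 56 mm wide, 96 mm tall, one hole. Origin: centre of its underside. Leave alone.
- chisel: Third blade in the rack, same stone, 10 mm thick, 36 mm wide, 90 mm tall, no hole. Origin: centre of its underside. Leave alone.
- rack: Storage rack fixed to the bench: grey block 220 mm (x) by 70 mm (y) by 36 mm high with three slots, at x = -70, 0 and +70 mm, each 13 mm wide along x, open at both ends along y, 24 mm deep (slot floor 12 mm above the bench). Blades stand in the slots with their faces towards the rack's +-x. Origin: centre of its underside.
- turntable: Fixed foot of the turntable; origin on the turning axis at bench height. An outrigger along its -x carries a black camera, 75 mm wide, 135 mm high, whose lens ends 187 mm from the axis and looks at the axis. On the foot turns a white platter of 115 mm radius, top 40 mm above the bench. The foot's position and direction vary.
- platter (a joint): Turning angle of the platter about the upright axis, counter-clockwise from above, rad. At 0 or any whole turn the cradle squarely faces the camera. Turns freely either way from its start; starts at least 1 rad away from facing. Bearing friction about 0.1 N m; it stays where it is left.
- slot (a point): Middle of the slot floor in the cradle, 60 mm above the bench, 60 mm from the turning axis; turns with the platter. Its x points along the radius to the axis; the slot runs along y. The cradle is a grey block 29 mm (x) by 70 mm (y); slot 13 mm wide along x, 20 mm deep, plus 11 mm of flared lips (mouth about 20 mm wide, 91 mm above the bench), open at both ends along y.
- front (a point): Fixed point, 60 mm from the turning axis towards the camera and 60 mm above the bench: where slot lies when the cradle squarely faces the camera.
- handle: Upright round steel post, 14 mm in diameter, on the platter 85 mm from the axis, across from the cradle. Origin: centre of its foot on the platter's top, 40 mm above the bench; its top is 62 mm above the origin (the lowest 6 mm is a collar of 22 mm diameter). Goes round with the platter and also spins freely about itself, so a grip on it need not turn.
- finds_tray: White tray 100 by 130 by 30 mm on the bench beyond the work. Leave alone.
- brush: Hand brush lying on the bench beyond the work. Leave alone.
Things that resemble listed ones, but are neither listed nor needed, are in the scene too. Leave any blue, purple or red look-alike of the blade alone.

How it is judged:
By the outcome, as a careful person would: the job done as asked, in the order asked, and still so for the second after the job is handed in, while the arm keeps its last pose, push and grip.
It also fails if it takes over 64 s, if anything falls off the work surface, if the arm or the gripper's body presses on something with over 40 N, if the wrist force passes 120 N, or if a joint passes its speed limit or range.

## Working session

There is one attempt and no reset: what is moved stays moved. The work goes in short steps, Python scripts to look and compute and a shell command to move; the robot and the scene stay as the last step left them, time stands still between calls to the robot, and variables do not carry over. Pictures are saved under pics/ and viewed, at most 10 in all, crops included, and the job is handed in when it is done.

```bash
mkdir -p pics; ls
python3 - <<'E'
from rig import env, imaging
import cv2,numpy as np
for n in("top","side"):
    c=imaging.capture(n);cv2.imwrite(f"pics/{n}0.png",c["color"]);np.savez(f"pics/{n}0.npz",**c)
    print(n,c["fx"],c["fy"],c["cx"],c["cy"],np.round(c["pose"],3).tolist())
s=env.get_state();print(s["time"],s["tcp_pos"],s["tool_rot"],s["gripper_width"])
E
```

```text
pics
top 485.80666572037 485.80666572037 247.70357037209533 189.8727849155546 [[0.01, -0.979, 0.202, 0.318], [-1.0, -0.011, -0.002, 0.121], [0.005, -0.202, -0.979, 1.406], [0.0, 0.0, 0.0, 1.0]]
side 403.33873262668294 403.33873262668294 256.4282755004854 193.09998341038855 [[-0.938, -0.206, 0.277, 0.373], [-0.345, 0.516, -0.784, 0.764], [0.019, -0.832, -0.555, 0.535], [0.0, 0.0, 0.0, 1.0]]
0.1 [ 0.17191387 -0.60032738  0.2302947 ] [-3.10937645e+00 -4.36269758e-01  2.58015249e-05] 0.08529166652461737
```

View pics/top0.png

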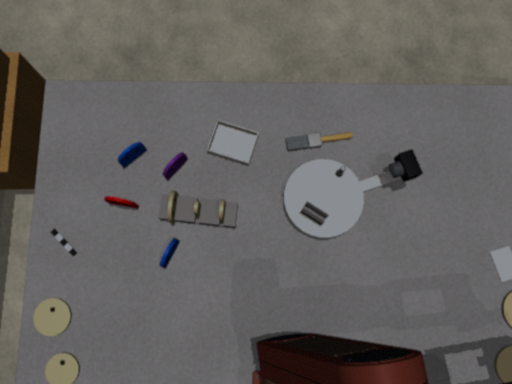

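View pics/side0.png

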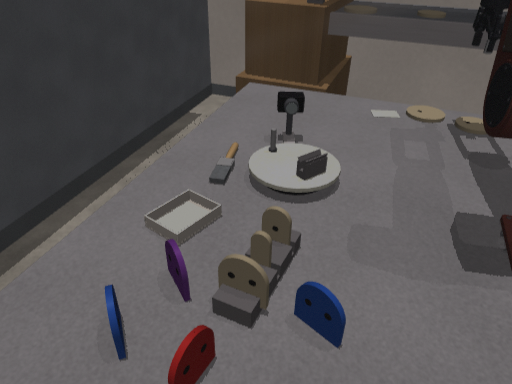

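The top view shows the broad blade at about (172,207) in the rack's left slot, with the rack centred near (199,211). The platter is at (324,198), the cradle at (314,213), the handle at (340,172) and the camera at (405,163). I'll measure each of these next.

```bash
cat > h.py <<'E'
import numpy as np,cv2
def load(n):
    return dict(np.load(f"pics/{n}.npz"))
def ray(c,u,v):
    d=np.array([(u-c["cx"])/c["fx"],(v-c["cy"])/c["fy"],1.]);R=c["pose"][:3,:3]
    return c["pose"][:3,3],R@d
def plane(c,u,v,z):
    o,d=ray(c,u,v);return (o+d*(z-o[2])/d[2])[:2]
def proj(c,p):
    q=c["pose"][:3,:3].T@(np.array(p)-c["pose"][:3,3]);return c["fx"]*q[0]/q[2]+c["cx"],c["fy"]*q[1]/q[2]+c["cy"]
def mask_blobs(m,amin=20):
    cs,_=cv2.findContours(m.astype(np.uint8),cv2.RETR_LIST,cv2.CHAIN_APPROX_NONE)
    return [k for k in cs if cv2.contourArea(k)>amin]
E
python3 - <<'E'
from h import *
c=load("top0");im=c["color"];hsv=cv2.cvtColor(im,cv2.COLOR_BGR2HSV)
a=cv2.resize(im[150:245,145:255],None,fx=7,fy=6.3,interpolation=cv2.INTER_CUBIC)
b=im[140:250,275:435];cv2.imwrite("pics/tt.png",cv2.resize(b,None,fx=5,fy=5,interpolation=cv2.INTER_CUBIC))
# platter
w=(hsv[...,2]>150)&(hsv[...,1]<40)
w[:, :270]=0;w[:150]=0;w[:,430:]=0
for k in mask_blobs(w,1000):
    pts=np.array([plane(c,*p[0],.04) for p in k]);
    # robust circle of known radius
    from scipy.optimize import least_squares
    f=least_squares(lambda q:np.hypot(*(pts-q[:2]).T)-q[2],[*pts.mean(0),.115],loss="soft_l1",f_scale=.002)
    print("platter",f.x)
# inside: dark things
u0,v0=proj(c,[*f.x[:2],.04])
yy,xx=np.mgrid[:384,:512];near=np.hypot(xx-u0,yy-v0)<37
d=near&(hsv[...,2]<130)
for k in mask_blobs(d,5):print("dark",cv2.minAreaRect(k),cv2.contourArea(k))
t=(hsv[...,1]>60)&(hsv[...,0]>12)&(hsv[...,0]<35);t[:185]=0;t[230:]=0;t[:,:155]=0;t[:,245:]=0
for k in mask_blobs(t,10):print("stone",cv2.minAreaRect(k),cv2.boundingRect(k))
cv2.imwrite("pics/rk.png",cv2.resize(im[180:240,145:255],None,fx=7,fy=7,interpolation=cv2.INTER_CUBIC))
E
```

```text
Traceback (most recent call last):
NameError: name 'f' is not defined
```

View pics/tt.png

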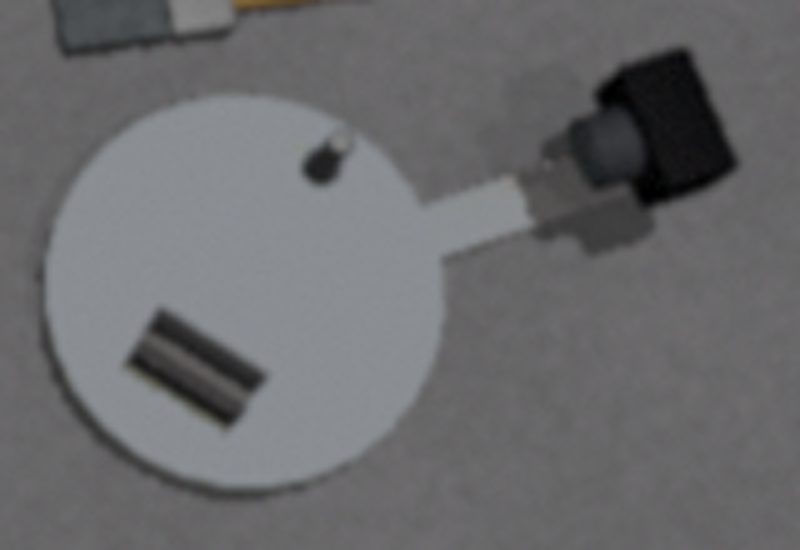

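Run:
```python
from h import *
from scipy.optimize import least_squares
c=load("top0");im=c["color"];hsv=cv2.cvtColor(im,cv2.COLOR_BGR2HSV)
print(hsv[180,310],hsv[205,345],hsv[230,280],hsv[207,172],hsv[211,185],hsv[215,150])
w=hsv[...,2]>120
w[:, :270]=0;w[:150]=0;w[:,430:]=0;w[250:]=0
k=max(mask_blobs(w,500),key=cv2.contourArea)
pts=np.array([plane(c,*p[0],.04) for p in k])
f=least_squares(lambda q:np.hypot(*(pts-q[:2]).T)-q[2],[*pts.mean(0),.115],loss="cauchy",f_scale=.002).x
print("platter",f)
yy,xx=np.mgrid[:384,:512];u0,v0=proj(c,[*f[:2],.04])
d=(np.hypot(xx-u0,yy-v0)<36)&(hsv[...,2]<125)
for k in mask_blobs(d,5):
    r=cv2.minAreaRect(k);print("dark",r,cv2.contourArea(k))
    for p in cv2.boxPoints(r):print("  z.091",plane(c,*p,.091)," z.04",plane(c,*p,.04))
t=(hsv[...,1]>50)&(hsv[...,0]>12)&(hsv[...,0]<35);t[:185]=0;t[235:]=0;t[:,:155]=0;t[:,245:]=0
for k in mask_blobs(t,10):print("stone",cv2.minAreaRect(k),cv2.boundingRect(k))
# camera black
m=hsv[...,2]<35;m[:140]=0;m[190:]=0;m[:,:380]=0;m[:,430:]=0
for k in mask_blobs(m,50):
    r=cv2.minAreaRect(k);print("cam",r,[plane(c,*p,.135).round(4) for p in cv2.boxPoints(r)])
cv2.imwrite("pics/rk.png",cv2.resize(im[180:240,145:255],None,fx=7,fy=7,interpolation=cv2.INTER_CUBIC))
s=load("side0")["color"];cv2.imwrite("pics/srk.png",cv2.resize(s[190:330,200:350],None,fx=4,fy=4,interpolation=cv2.INTER_CUBIC))
```

```text
[107  16 148] [103  16 146] [135   5 104] [23 77 60] [ 0  8 96] [120   2 106]
platter [ 0.58159515 -0.09960569  0.11293998]
dark ((313.5668029785156, 213.50721740722656), (26.376953125, 15.141212463378906), 32.735225677490234) 365.5
  z.091 [ 0.52683417 -0.02123911]  z.04 [ 0.53493543 -0.02676964]
  z.091 [ 0.56253922 -0.04416832]  z.04 [ 0.57202576 -0.05058846]
  z.091 [ 0.52352204 -0.10435356]  z.04 [ 0.53149479 -0.11310876]
  z.091 [ 0.48823341 -0.08123112]  z.04 [ 0.49483704 -0.08908922]
dark ((339.6000061035156, 171.3000030517578), (7.602630138397217, 11.627553939819336), 26.56505012512207) 60.5
  z.091 [ 0.63471031 -0.12044993]  z.04 [ 0.64699694 -0.12982964]
  z.091 [ 0.66476209 -0.13575824]  z.04 [ 0.67821466 -0.14573188]
  z.091 [ 0.65517919 -0.15448579]  z.04 [ 0.66825997 -0.16518602]
  z.091 [ 0.62521213 -0.1391146 ]  z.04 [ 0.63713025 -0.14921846]
stone ((196.5, 208.5), (15.0, 5.0), 90.0) (194, 201, 6, 16)
stone ((221.2865753173828, 210.9207305908203), (4.748555660247803, 22.0863094329834), 6.340191841125488) (219, 200, 6, 23)
stone ((171.40538024902344, 206.7637481689453), (7.620530128479004, 31.947607040405273), 8.426968574523926) (167, 191, 11, 33)
cam ((407.0086364746094, 165.3534698486328), (27.18043327331543, 20.483802795410156), 66.80140686035156) [array([ 0.6758, -0.2728]), array([ 0.6992, -0.3252]), array([ 0.6296, -0.3501]), array([ 0.6067, -0.2981])]
```

View pics/rk.png

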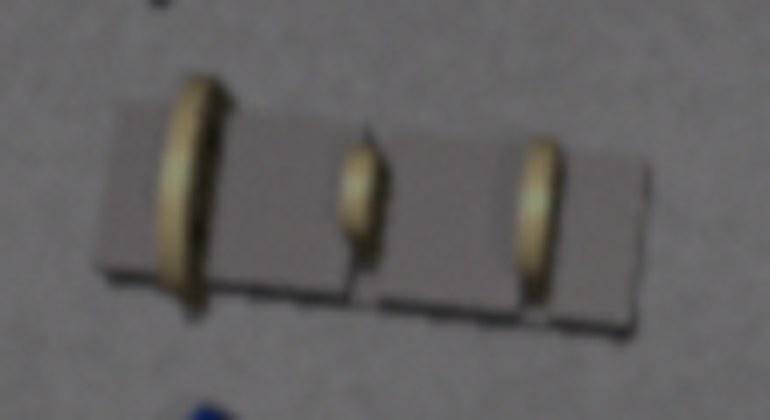

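View pics/srk.png

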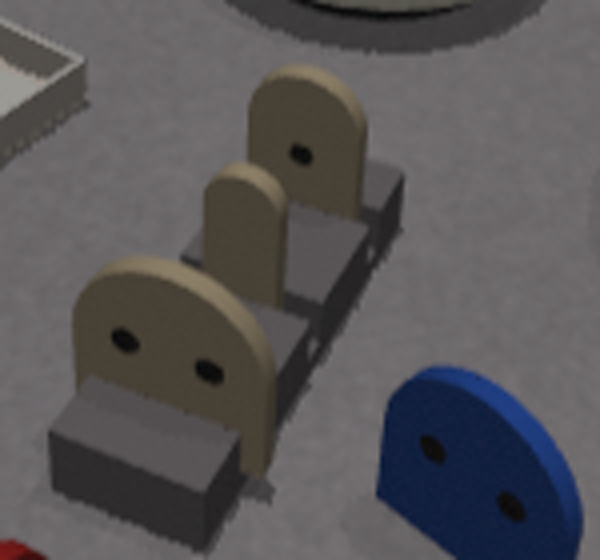

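The rack crop puts the rack's top corners at about (160.4,194.3), (159,217.9), (235.3,226.4) and (237.9,202.6). The side crop confirms that the two-hole broad blade is in the slot nearest that camera. Next I'll compute the rack, slot and camera directions.

Run:
```python
from h import *
c=load("top0");s=load("side0");im=c["color"];hsv=cv2.cvtColor(im,cv2.COLOR_BGR2HSV)
P=[plane(c,*p,.036) for p in[(160.4,194.3),(159,217.9),(235.3,226.4),(237.9,202.6)]]
print("rack",np.round(P,4).tolist(),np.mean(P,0))
e=(P[3]+P[2]-P[0]-P[1])/2;print("len",np.hypot(*e),"ang",np.degrees(np.arctan2(e[1],e[0])), "wid",np.linalg.norm(P[0]-P[1]))
ex=e/np.hypot(*e);print("blade pred",np.mean(P,0)-.07*ex)
# blade check: silhouettes in two views, triangulate apex: top contour extremes at full-width height 0.06
t=(hsv[...,1]>50)&(hsv[...,0]>12)&(hsv[...,0]<35);t[:185]=0;t[235:]=0;t[:,:155]=0;t[:,185:]=0
k=mask_blobs(t)[0].reshape(-1,2);m=cv2.moments(mask_blobs(t)[0]);print("blob at .1",plane(c,m['m10']/m['m00'],m['m01']/m['m00'],.1))
for p in (k[k[:,1].argmin()],k[k[:,1].argmax()]):print("end at .06",plane(c,*p,.06))
C=np.array([.5816,-.0996])
print("slot px",proj(c,[.5313,-.0667,.06]),"handle px foot/top",proj(c,[.6527,-.1461,.046]),proj(c,[.6527,-.1461,.102]))
print("side: centre",proj(s,[*C,.04]),"handle top",proj(s,[.6527,-.1461,.102]),"slot",proj(s,[.5313,-.0667,.091]))
# lens triangulation
def tri(a,b):
    o1,d1=ray(c,*a);o2,d2=ray(s,*b);d1/=np.linalg.norm(d1);d2/=np.linalg.norm(d2)
    x=np.linalg.lstsq(np.c_[d1,-d2],o2-o1,rcond=None)[0];return (o1+x[0]*d1+o2+x[1]*d2)/2,np.linalg.norm(o1+x[0]*d1-o2-x[1]*d2)
# outrigger
w=hsv[...,2]>120;w[:,:366]=0;w[:170]=0;w[200:]=0;w[:,383:]=0
for z in(.0,.01,.02,.03):
    q=np.array([plane(c,x,y,z) for y,x in np.argwhere(w)]);v=q.mean(0)-C
    l=cv2.fitLine(q.astype(np.float32),cv2.DIST_L2,0,.01,.01).ravel()
    print("outr",z,len(q),np.degrees(np.arctan2(*v[::-1])),np.degrees(np.arctan2(l[1],l[0])))
cv2.imwrite("pics/cam.png",np.hstack([cv2.resize(s["color"][80:150,255:335],(400,350),interpolation=cv2.INTER_CUBIC),cv2.resize(im[140:210,360:440],(400,350),interpolation=cv2.INTER_CUBIC)])*np.uint8(1))
```

```text
rack [[0.5848, 0.3685], [0.5164, 0.3693], [0.4945, 0.1521], [0.563, 0.1457]] [0.53966142 0.25887293]
len 0.2210728080345252 ang -95.66666256421504 wid 0.06837640262369034
blade pred [0.54657328 0.32853085]
blob at .1 [0.53981932 0.32511261]
end at .06 [0.58994824 0.33184721]
end at .06 [0.49897565 0.3280488 ]
slot px (np.float64(313.4002750687577), np.float64(213.06883902660027)) handle px foot/top (np.float64(339.5640429184577), np.float64(172.45245220482417)) (np.float64(343.4019075600885), np.float64(167.65574242984428))
side: centre (np.float64(293.6017520174467), np.float64(162.55980540920208)) handle top (np.float64(273.45122499701677), np.float64(127.92719799451392)) slot (np.float64(312.05668715590286), np.float64(153.88942007258726))
outr 0.0 151 -70.37210425519652 -59.97035
outr 0.01 151 -70.82151804865074 -59.970184
outr 0.02 151 -71.2898044473364 -59.971024
outr 0.03 151 -71.77811105255626 -59.970867
```

View pics/cam.png

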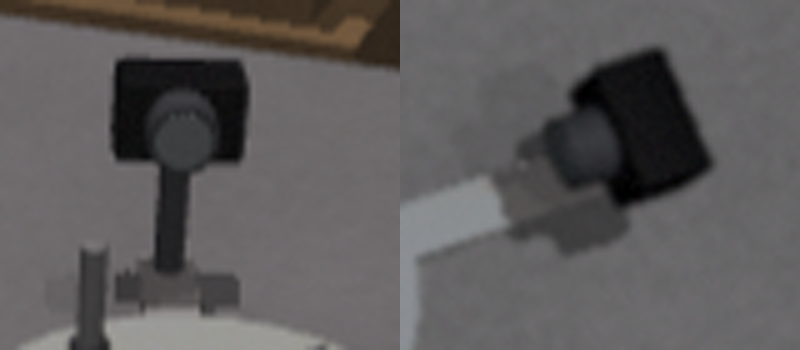

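```bash
cat >> h.py <<'E'
def go(x,y,z,yaw=None):
    "rows from present pose to target; yaw = world deg of tool y axis (mod 180)"
    from rig import env
    from scipy.spatial.transform import Rotation as Ro
    s=env.get_state();R=Ro.from_rotvec(s["tool_rot"]).as_matrix()
    d=R.T@(np.array([x,y,z])-s["tcp_pos"])/.8
    cur=np.degrees(np.arctan2(R[1,1],R[0,1]));t=0
    if yaw is not None: t=-((yaw-cur+90)%180-90)/180
    print("t",round(s["time"],2),"tcp",np.round(s["tcp_pos"],4),"yaw",round(cur,2),"q6",round(s["joint_positions"][5],2),"w",round(s["gripper_width"],4),"F",np.round(s["wrist_force"],1),"tilt",np.round(R[:2,2],3))
    print("ROW",np.round(d,4),round(t,4))
E
python3 -m crank '0.768 -0.989 0 0.12;0.768 -0.989 0 0.12;0.768 -0.989 0 0.12;0.768 -0.989 0 0.12;0.768 -0.989 0 0.12;0.768 -0.989 0 0.12;0.768 -0.989 0 0.12;0.768 -0.989 0 0.12' 0.45
python3 - <<'E'
from h import *
go(.545,.329,.2,-95.7)
c=load("top0");s=load("side0")
def tri(a,b):
    o1,d1=ray(c,*a);o2,d2=ray(s,*b);d1/=np.linalg.norm(d1);d2/=np.linalg.norm(d2)
    x=np.linalg.lstsq(np.c_[d1,-d2],o2-o1,rcond=None)[0];return (o1+x[0]*d1+o2+x[1]*d2)/2,np.linalg.norm(o1+x[0]*d1-o2-x[1]*d2)
C=np.array([.5816,-.0996])
for a in((390.6,169.6),(391.5,168.5)):
  p,e=tri(a,(291,108));v=p[:2]-C;print(p,e,np.hypot(*v),np.degrees(np.arctan2(v[1],v[0])))
for a,b in (((400,203),(490,178)),((418,255),(505,230))):
  A,B=[plane(c,(q[0]-400)/5+360,q[1]/5+140,.015) for q in(a,b)];v=B-A;n=v/np.hypot(*v);w=C-A;print(np.degrees(np.arctan2(v[1],v[0])),"offset",n[0]*w[1]-n[1]*w[0])
E
```

```text
time: 1.1
tcp_pos: [0.3584, -0.1349, 0.2313]
tool_rot: [3.137, -0.155, 0.001]
wrist_force: [1.5, -1.2, 0.1]
gripper_width: 0.0468
finger_force: 0.0
t 1.1 tcp [ 0.3584 -0.1349  0.2313] yaw -95.66 q6 1.1 w 0.0468 F [ 1.5 -1.2  0.1] tilt [ 0.001 -0.   ]
ROW [ 0.1749 -0.6001  0.0391] 0.0002
[ 0.64514015 -0.27440075  0.10994677] 0.0029389644314602786 0.1859910001458888 -70.02377158814485
[ 0.64725842 -0.27751804  0.10883434] 0.005525190921310694 0.18964666126654628 -69.74404944015822
-73.67671878914449 offset -0.02110648928310841
-73.25034579672315 offset 0.01227160188686852
```

```bash
python3 -m crank '0.175 -0.6 0 0;0.175 -0.6 0 0;0.175 -0.6 0 0;0.175 -0.6 0 0;0.175 -0.6 0 0;0.175 -0.6 0 0;0.175 -0.6 0 0;0.175 -0.6 0 0' >/dev/null
python3 -m crank '0 0 0 0;0 0 0 0' >/dev/null
python3 - <<'E'
from h import *
from rig import imaging
go(.545,.329,.13,-95.7)
for n in("top","side"):
    c=imaging.capture(n);np.savez(f"pics/{n}1.npz",**c)
    u,v=map(int,proj(c,[.545,.329,.1]))
    r=50;cv2.imwrite(f"pics/{n}1.png",cv2.resize(c["color"][v-r:v+r,u-r:u+r],(390,390),interpolation=cv2.INTER_CUBIC))
cv2.imwrite("pics/b1.png",np.hstack([cv2.imread("pics/top1.png"),cv2.imread("pics/side1.png")]))
E
```

```text
t 2.35 tcp [0.5439 0.3268 0.2303] yaw -95.58 q6 2.09 w 0.0469 F [-0.   0.2 -0. ] tilt [-0.002 -0.001]
ROW [ 0.0013 -0.003   0.1253] 0.0006
```

View pics/b1.png

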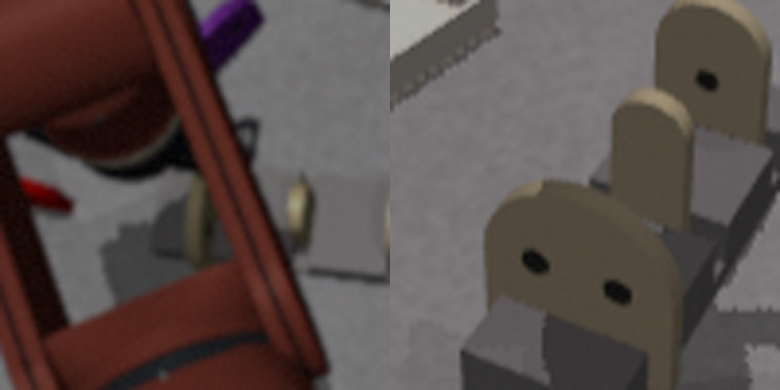

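```bash
python3 - <<'E'
from h import *
c=load("side1");u,v=map(int,proj(c,[.545,.329,.1]))
H=[plane(c,u-50+(x-390)/3.9,v-50+y/3.9,.062) for x,y in((537,262),(617,292))]
ex=np.array([np.cos(np.radians(-95.67)),np.sin(np.radians(-95.67))])
print(H,"centre",np.mean(H,0)+.005*ex)
E
python3 -m crank '0 -0.003 0.03 0;0 -0.003 0.06 0;0 -0.003 0.09 0;0 -0.003 0.11 0;0 -0.003 0.125 0;0 -0.003 0.125 0' >/dev/null;python3 -c "
from h import *
go(.545,.329,.063,-95.7)"
```

```text
[array([0.56414993, 0.33450705]), array([0.52730495, 0.33822008])] centre [0.54523345 0.33138803]
t 3.2 tcp [0.5444 0.329  0.1308] yaw -95.66 q6 2.09 w 0.0468 F [ 0.3 -0.2  1.1] tilt [-0.001 -0.   ]
ROW [ 0.0008 -0.0001  0.0847] 0.0002
```

```bash
python3 -m crank '0.001 -0.001 0.03 0;0.001 -0.001 0.06 0;0.001 -0.001 0.075 0;0.001 -0.001 0.084 0;0.001 -0.001 0.084 0' >/dev/null
python3 -m crank '0 0 0 0;0 0 0 0;0 0 0 0;0 0 0 0;0 0 0 0;0 0 0 0' 1
python3 -c "
from h import *
go(.545,.329,.2,-95.7)"
```

```text
time: 4.58
tcp_pos: [0.5463, 0.3306, 0.0651]
tool_rot: [-3.137, 0.154, -0.002]
wrist_force: [-1.8, 0.9, 6.5]
gripper_width: 0.0091
finger_force: 59.0
t 4.58 tcp [0.5463 0.3306 0.0651] yaw -95.62 q6 2.09 w 0.0091 F [-1.8  0.9  6.5] tilt [0.002 0.001]
ROW [-0.0012  0.002  -0.1686] 0.0004
```

```bash
python3 -m crank '0 0 -0.01 0;0 0 -0.03 0;0 0 -0.06 0;0 0 -0.09 0;0 0 -0.12 0;0 0 -0.15 0;0 0 -0.175 0;0 0 -0.175 0' 
python3 -c "
from h import *
go(.5313,-.0667,.2,-33.2)"
```

```text
time: 5.58
tcp_pos: [0.5468, 0.3308, 0.2068]
tool_rot: [-3.136, 0.154, -0.006]
wrist_force: [-0.0, -0.0, -1.7]
gripper_width: 0.0093
finger_force: 58.6
t 5.58 tcp [0.5468 0.3308 0.2068] yaw -95.62 q6 2.09 w 0.0093 F [-0.  -0.  -1.7] tilt [0.004 0.002]
ROW [0.0294 0.4964 0.0075] -0.3468
```

```bash
python3 -m crank '0 0.02 0 -0.01;0.002 0.05 0 -0.035;0.005 0.1 0 -0.07;0.008 0.15 0 -0.1;0.01 0.2 0 -0.135;0.014 0.25 0 -0.17;0.017 0.285 0 -0.2;0.018 0.3 0 -0.21' >/dev/null
python3 -c "
from h import *
go(.5313,-.0667,.2,-33.2)"
```

```text
t 6.58 tcp [0.5356 0.0883 0.2028] yaw -57.83 q6 1.03 w 0.0097 F [-0.3 -0.5 -1.5] tilt [-0.002 -0.   ]
ROW [-0.1077  0.1611  0.0035] -0.1368
```

```bash
python3 -m crank '-0.015 0.025 0 -0.02;-0.04 0.06 0 -0.05;-0.065 0.097 0 -0.08;-0.09 0.134 0 -0.115;-0.103 0.154 0 -0.13;-0.108 0.161 0 -0.137;-0.108 0.161 0 -0.137;-0.108 0.161 0 -0.137' >/dev/null
python3 - <<'E'
from h import *
from rig import imaging
go(.5313,-.0667,.165,-33.2)
o=[]
for n in("top","side"):
    c=imaging.capture(n);np.savez(f"pics/{n}2.npz",**c)
    u,v=map(int,proj(c,[.5313,-.0667,.1]));print(n,u,v)
    r=40;o.append(cv2.resize(c["color"][v-r:v+r,u-r:u+r],(400,400),interpolation=cv2.INTER_CUBIC))
cv2.imwrite("pics/b2.png",np.hstack(o))
E
```

```text
t 7.58 tcp [ 0.5318 -0.0642  0.2038] yaw -33.15 q6 0.31 w 0.0091 F [ 0.7  0.1 -1.5] tilt [-0.  0.]
ROW [-0.003   0.0013  0.0485] 0.0003
top 315 210
side 312 150
```

View pics/b2.png

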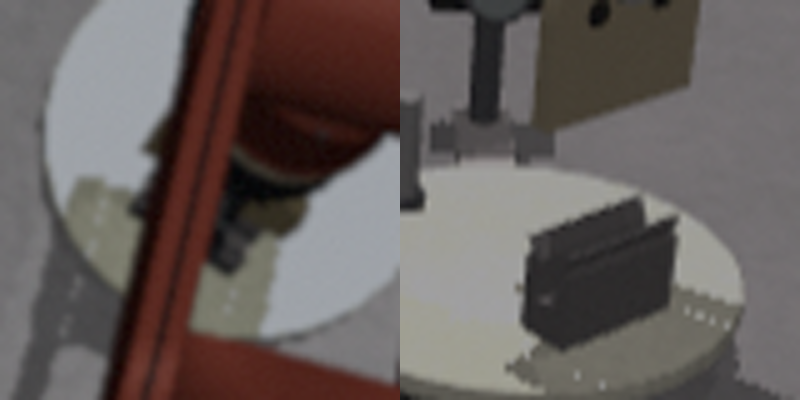

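Run:
```python
from h import *
c=load("side2");f=lambda x,y,z:plane(c,(x-400)/5+272,y/5+110,z)
C=np.array([.5816,-.0996]);a=np.radians(-33.2);r=np.array([np.cos(a),np.sin(a)]);t=np.array([-r[1],r[0]])
tcp=np.array([.5318,-.0642])
for n,p in dict(bladeL=(540,132,.151),bladeR=(690,85,.151),farL=(530,237,.091),farR=(640,198,.091),nearR=(678,217,.091),nearL=(564,265,.091)).items():
    q=f(*p);print(n,q,"rel axis (r,t)",(q-C)@r,(q-C)@t)
print("tcp",(tcp-C)@r,(tcp-C)@t)
```

```text
bladeL [ 0.55362876 -0.02353569] rel axis (r,t) -0.0650553544303281 0.04833187278092532
bladeR [ 0.50257388 -0.09775714] rel axis (r,t) -0.06713531901356333 -0.041729759838768456
farL [ 0.55731573 -0.03774214] rel axis (r,t) -0.05419130055068191 0.03846327215377994
farR [ 0.51881269 -0.09503813] rel axis (r,t) -0.05503609225370157 -0.0305628156950275
nearR [ 0.49795042 -0.08291486] rel axis (r,t) -0.07913115297837062 -0.0318419010500204
nearL [ 0.53619732 -0.0181842 ] rel axis (r,t) -0.08257164247175589 0.043265000037160446
tcp -0.061054600921892535 0.0023528081665182624
```

Run:
```python
from h import *
c=load("side2");f=lambda x,y,z:plane(c,(x-400)/5+272,y/5+110,z)
C=np.array([.5816,-.0996]);a=np.radians(-33.2);r=np.array([np.cos(a),np.sin(a)]);t=np.array([-r[1],r[0]])
for n,p in dict(farL=(525,322,.04),nearL=(562,350,.04),nearR=(672,303,.04)).items():
    q=f(*p);print(n,q,"rel axis (r,t)",(q-C)@r,(q-C)@t)
# predicted corner pixels of block in crop
for R in(-.0455,-.0505,-.0705,-.0745):
  for T in(.035,-.035):
    for z in(.04,.091):
      u,v=proj(c,[*(C+R*r+T*t),z]);print(R,T,z,round((u-272)*5+400),round((v-110)*5))
# platter ellipse seen in the clean side view
s=load("side0");hs=cv2.cvtColor(s["color"],cv2.COLOR_BGR2HSV);w=hs[...,2]>115;w[:,:235]=0;w[:140]=0;w[:,350:]=0;w[200:]=0
k=max(mask_blobs(w,300),key=cv2.contourArea);h=cv2.convexHull(k).reshape(-1,2)
from scipy.optimize import least_squares
P=np.array([plane(s,*p,.04) for p in h]);print("side platter",least_squares(lambda q:np.hypot(*(P-q[:2]).T)-.114,[.58,-.1],loss="cauchy",f_scale=.002).x)
```

```text
farL [ 0.55834665 -0.04714069] rel axis (r,t) -0.04818235889539205 0.031163401747271557
nearL [ 0.53549838 -0.02908296] rel axis (r,t) -0.07718872956034722 0.0337625869150754
nearR [ 0.49663105 -0.09129429] rel axis (r,t) -0.07564688301584484 -0.03957594970843298
-0.0455 0.035 0.04 515 322
-0.0455 0.035 0.091 523 228
-0.0455 -0.035 0.04 622 280
-0.0455 -0.035 0.091 633 188
-0.0505 0.035 0.04 522 326
-0.0505 0.035 0.091 530 232
-0.0505 -0.035 0.04 629 284
-0.0505 -0.035 0.091 640 192
-0.0705 0.035 0.04 550 345
-0.0705 0.035 0.091 560 249
-0.0705 -0.035 0.04 658 301
-0.0705 -0.035 0.091 670 208
-0.0745 0.035 0.04 556 348
-0.0745 0.035 0.091 566 253
-0.0745 -0.035 0.04 664 305
-0.0745 -0.035 0.091 676 211
side platter [ 0.58081038 -0.09867525]
```

Run:
```python
from h import *
C=np.array([.5816,-.0996]);a=np.radians(-33.2);r=np.array([np.cos(a),np.sin(a)]);t=np.array([-r[1],r[0]])
p=C-.062*r+.001*t;print(p);go(*p,.135,-33.2)
```

```text
[ 0.53026818 -0.06481432]
t 7.67 tcp [ 0.5319 -0.0642  0.204 ] yaw -33.12 q6 0.31 w 0.0096 F [ 0.7  0.7 -1.9] tilt [-0.  0.]
ROW [-0.0018 -0.0012  0.0863] 0.0004
```

```bash
python3 -m crank '-0.0018 -0.0012 0.01 0;-0.0018 -0.0012 0.025 0;-0.0018 -0.0012 0.045 0;-0.0018 -0.0012 0.06 0;-0.0018 -0.0012 0.07 0;-0.0018 -0.0012 0.078 0;-0.0018 -0.0012 0.086 0;-0.0018 -0.0012 0.086 0'
python3 - <<'E'
from h import *
from rig import imaging
go(.5303,-.0648,.117,-33.2)
c=imaging.capture("side");np.savez("pics/side3.npz",**c)
cv2.imwrite("pics/b3.png",cv2.resize(c["color"][90:200,260:370],(600,600),interpolation=cv2.INTER_CUBIC))
E
```

```text
time: 8.68
tcp_pos: [0.53, -0.0657, 0.1348]
tool_rot: [-2.763, -1.495, 0.001]
wrist_force: [0.3, -0.1, -2.3]
gripper_width: 0.0094
finger_force: 58.7
t 8.68 tcp [ 0.53   -0.0657  0.1348] yaw -33.17 q6 0.31 w 0.0094 F [ 0.3 -0.1 -2.3] tilt [-0.001  0.   ]
ROW [ 0.0011 -0.0003  0.0223] 0.0002
```

View pics/b3.png

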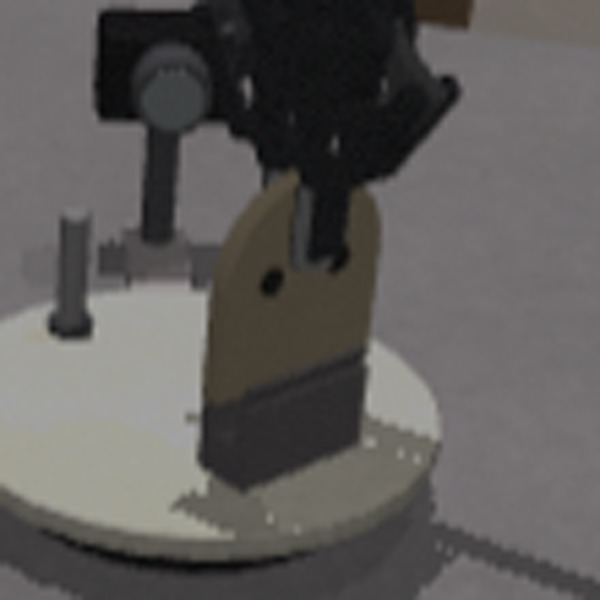

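The blade's butt is inside the cradle mouth, with its left edge near (207,400) and right edge near (370,350), and there is no side force. I'll keep lowering.

```bash
python3 -m crank '0 0 0.006 0;0 0 0.012 0;0 0 0.018 0;0 0 0.021 0;0 0 0.024 0;0 0 0.024 0'
```

```text
time: 9.48
tcp_pos: [0.5302, -0.0657, 0.1159]
tool_rot: [-2.763, -1.495, 0.0]
wrist_force: [0.4, -0.9, -2.0]
gripper_width: 0.0095
finger_force: 58.8
```

```bash
python3 -m crank '0 0 0.001 0;0 0 0.002 0;0 0 0.003 0;0 0 0.0035 0;0 0 0.0035 0'
```

```text
time: 10.1
tcp_pos: [0.5303, -0.0657, 0.1133]
tool_rot: [-2.763, -1.495, 0.0]
wrist_force: [0.2, 0.7, -1.7]
gripper_width: 0.0093
finger_force: 58.8
```

```bash
python3 -m crank '0 0 0.001 0;0 0 0.002 0;0 0 0.003 0;0 0 0.003 0'
python3 - <<'E'
from h import *
c=load("side3");k=600/110
C=np.array([.5816,-.0996]);a=np.radians(-33.2);r=np.array([np.cos(a),np.sin(a)]);t=np.array([-r[1],r[0]])
def vp(x,y,R):
    o,d=ray(c,260+x/k,90+y/k);l=(R-(o[:2]-C)@r)/(d[:2]@r);p=o+l*d;return round((p[:2]-C)@t,4),round(p[2],4)
g=cv2.cvtColor(c["color"],cv2.COLOR_BGR2HSV)
for row in(148,152,156):
    print(row,[(x,*g[row,x].tolist()) for x in list(range(295,302))+list(range(324,332))])
for n,p in dict(bL=(206,390,-.067),bR=(372,330,-.067),cBL=(240,490,-.0765),cBR=(362,443,-.0765),cTR=(366,365,-.0765),cTL=(240,432,-.0765)).items():print(n,vp(*p))
print("tcp t",(np.array([.5303,-.0657])-C)@t)
E
```

```text
time: 10.6
tcp_pos: [0.5308, -0.0658, 0.113]
tool_rot: [2.763, 1.495, 0.001]
wrist_force: [-6.0, 2.1, 12.0]
gripper_width: 0.0091
finger_force: 60.8
148 [(295, 26, 11, 162), (296, 30, 6, 161), (297, 24, 8, 158), (298, 22, 47, 82), (299, 18, 67, 69), (300, 21, 61, 67), (301, 18, 66, 70), (324, 20, 66, 70), (325, 18, 65, 71), (326, 18, 65, 71), (327, 19, 54, 75), (328, 174, 12, 110), (329, 162, 11, 116), (330, 165, 9, 116), (331, 170, 7, 115)]
152 [(295, 30, 10, 161), (296, 30, 10, 160), (297, 26, 15, 134), (298, 21, 64, 68), (299, 21, 65, 67), (300, 18, 63, 69), (301, 18, 66, 70), (324, 18, 65, 71), (325, 19, 58, 70), (326, 18, 46, 72), (327, 18, 24, 105), (328, 20, 11, 139), (329, 15, 8, 128), (330, 165, 9, 115), (331, 173, 9, 116)]
156 [(295, 30, 8, 161), (296, 30, 6, 158), (297, 20, 29, 104), (298, 19, 60, 68), (299, 21, 61, 67), (300, 19, 62, 70), (301, 18, 61, 71), (324, 160, 18, 42), (325, 170, 16, 48), (326, 10, 10, 78), (327, 26, 12, 145), (328, 30, 11, 161), (329, 26, 11, 161), (330, 30, 11, 162), (331, 26, 11, 162)]
bL (np.float64(0.0504), np.float64(0.0899))
bR (np.float64(-0.0463), np.float64(0.0891))
cBL (np.float64(0.0344), np.float64(0.0403))
cBR (np.float64(-0.0388), np.float64(0.0389))
cTR (np.float64(-0.0347), np.float64(0.0796))
cTL (np.float64(0.0378), np.float64(0.0702))
tcp t 0.00027631686109096457
```

```bash
python3 -m crank '0 0 -0.001 0;0 0 -0.002 0;0 0 -0.002 0'
python3 -m crank '0 0 0 0;0 0 0 0;0 0 0 0;0 0 0 0' 0.45
python3 -m crank '0 0 -0.02 0;0 0 -0.05 0;0 0 -0.09 0;0 0 -0.13 0;0 0 -0.15 0;0 0 -0.15 0'
python3 -c "
from h import *
go(.6527,-.1461,.2,-33.2)"
```

```text
time: 10.98
tcp_pos: [0.5307, -0.0657, 0.113]
tool_rot: [2.763, 1.495, 0.001]
wrist_force: [-1.0, 0.9, 5.4]
gripper_width: 0.0092
finger_force: 59.8
time: 11.48
tcp_pos: [0.5302, -0.0657, 0.1123]
tool_rot: [-2.763, -1.495, 0.0]
wrist_force: [-0.2, 0.7, -0.2]
gripper_width: 0.0466
finger_force: 0.0
time: 12.22
tcp_pos: [0.5311, -0.0659, 0.2342]
tool_rot: [2.761, 1.494, 0.004]
wrist_force: [-0.4, -1.0, -1.2]
gripper_width: 0.0472
finger_force: 0.0
t 12.22 tcp [ 0.5311 -0.0659  0.2342] yaw -33.17 q6 0.31 w 0.0472 F [-0.4 -1.  -1.2] tilt [ 0.003 -0.001]
ROW [-0.0008  0.1819  0.0433] 0.0002
```

```bash
python3 -c "
from h import *
go(.42,-.36,.235,-33.2)"
```

```text
t 12.22 tcp [ 0.5311 -0.0659  0.2342] yaw -33.17 q6 0.31 w 0.0472 F [-0.4 -1.  -1.2] tilt [ 0.003 -0.001]
ROW [-0.3837  0.0848 -0.0011] 0.0002
```

```bash
python3 -m crank '-0.05 0.01 0 0;-0.11 0.025 0 0;-0.18 0.04 0 0;-0.25 0.055 0 0;-0.32 0.07 0 0;-0.36 0.08 0 0;-0.38 0.085 0 0;-0.38 0.085 0 0' >/dev/null
python3 - <<'E'
from h import *
from rig import imaging
c=imaging.capture("top");np.savez("pics/top4.npz",**c);s=imaging.capture("side");np.savez("pics/side4.npz",**s)
cv2.imwrite("pics/b4.png",np.hstack([cv2.resize(c["color"][170:240,280:350],(400,400),interpolation=cv2.INTER_CUBIC),cv2.resize(s["color"][100:200,255:355],(400,400),interpolation=cv2.INTER_CUBIC)]))
C=np.array([.5812,-.0992]);a=np.radians(-33.2);r=np.array([np.cos(a),np.sin(a)]);t=np.array([-r[1],r[0]])
for n,i in(("top",c),("side",s)):
    h=cv2.cvtColor(i["color"],cv2.COLOR_BGR2HSV)
    m=(h[...,1]>38)&(h[...,0]>10)&(h[...,0]<38);u,v=map(int,proj(i,[.53,-.066,.1]));z=np.zeros_like(m);z[v-32:v+32,u-32:u+32]=1
    k=max(mask_blobs(m&z,10),key=cv2.contourArea).reshape(-1,2).astype(float)
    T=[]
    for p in k:
        o,d=ray(i,*p);R=-.061;l=(R-(o[:2]-C)@r)/(d[:2]@r);q=o+l*d;T.append([(q[:2]-C)@t,q[2]])
    T=np.array(T);print(n,"t range",T[:,0].min(),T[:,0].max(),"z",T[:,1].min(),T[:,1].max())
    B=np.array([plane(i,*p,.14) for p in k]);print("at .14 r-mean",((B-C)@r).mean(), "t",((B-C)@t).min(),((B-C)@t).max())
go(.6527,-.1461,.2,-33.2)
E
```

```text
top t range -0.04103375433678456 0.04098706390591115 z 0.043619019484966604 0.17635647256387554
at .14 r-mean -0.06718342167649392 t -0.039608182585219254 0.040975630381025
side t range -0.04760759324125278 0.04942140919903738 z 0.05731160444709393 0.15487259369383088
at .14 r-mean -0.10573896613331732 t -0.029100406233202064 0.13919940105854917
t 13.32 tcp [ 0.4212 -0.3562  0.2319] yaw -33.12 q6 -0.27 w 0.047 F [-0.6 -0.2  0.5] tilt [-0.     0.001]
ROW [0.378  0.0989 0.0402] 0.0004
```

View pics/b4.png

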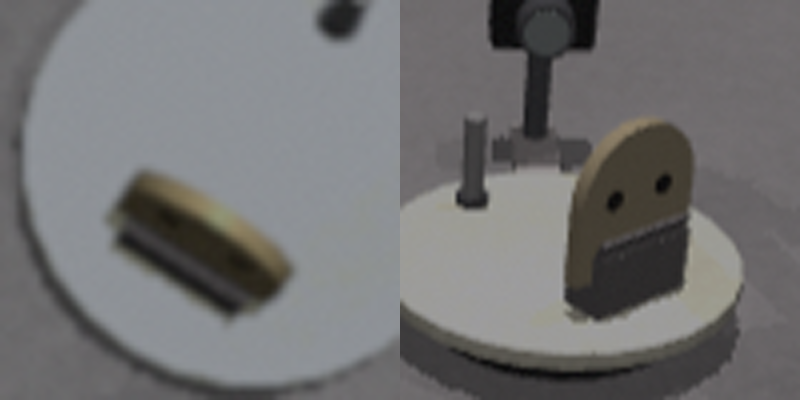

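The blade stands upright and centred, within about 1 mm along the slot in both views. Next is the handle.

```bash
python3 -m crank '0.05 0.015 0 0;0.12 0.03 0 0;0.19 0.05 0 0;0.26 0.07 0 0;0.32 0.084 0 0;0.36 0.094 0.01 0;0.378 0.099 0.02 0;0.378 0.099 0.02 0' >/dev/null
python3 - <<'E'
from h import *
for n in("top0","top4","side0","side4"):
    c=load(n);h=cv2.cvtColor(c["color"],cv2.COLOR_BGR2HSV)
    u,v=map(int,proj(c,[.6527,-.1461,.046]));m=np.zeros(h.shape[:2],bool);m[v-9:v+6,u-9:u+10]=1;m&=h[...,2]<90
    k=max(mask_blobs(m,3),key=cv2.contourArea);M=cv2.moments(k);x,y=M['m10']/M['m00'],M['m01']/M['m00']
    print(n,round(x,1),round(y,1),cv2.boundingRect(k),plane(c,x,y,.05))
    if n[0]=="s":
        e=h[v-30:v-9,u-12:u+13,2].astype(int);print(proj(c,[.6527,-.1461,.046]),[ (i+u-12) for i in range(25) if e[12,i]<85])
go(.6527,-.1461,.085,-33.2)
E
```

```text
top0 339.2 172.6 (336, 169, 8, 8) [ 0.65120348 -0.1443356 ]
top4 339.3 172.6 (336, 169, 8, 8) [ 0.65129848 -0.14463851]
side0 272.6 144.9 (269, 138, 8, 14) [ 0.65505408 -0.1529337 ]
(np.float64(272.55534542167516), np.float64(147.51701959065608)) []
side4 272.8 144.9 (269, 138, 8, 14) [ 0.65458787 -0.1533167 ]
(np.float64(272.55534542167516), np.float64(147.51701959065608)) []
t 14.32 tcp [ 0.6522 -0.146   0.2151] yaw -33.03 q6 0.24 w 0.0469 F [-0.3 -0.4  0.2] tilt [-0.002  0.001]
ROW [0.0004 0.001  0.1626] 0.0009
```

```bash
python3 -m crank '0 0.001 0.04 0;0 0.001 0.08 0;0 0.001 0.12 0;0 0.001 0.15 0;0 0.001 0.17 0;0 0.001 0.179 0;0 0.001 0.179 0' >/dev/null
python3 -m crank '0 0 0 0;0 0 0 0;0 0 0 0;0 0 0 0;0 0 0 0;0 0 0 0' 1
python3 - <<'E'
from h import *
from rig import env
go(.6527,-.1461,.072,-33.2)
p=env.get_state()["tcp_pos"][:2]
for C in((.5816,-.0996),(.5808,-.0987)):
    v=p-np.array(C);print(np.hypot(*v),np.degrees(np.arctan2(v[1],v[0])))
E
```

```text
time: 15.95
tcp_pos: [0.6506, -0.1456, 0.0747]
tool_rot: [-2.757, -1.493, 0.007]
wrist_force: [-15.3, 8.1, 13.0]
gripper_width: 0.012
finger_force: 58.6
t 15.95 tcp [ 0.6506 -0.1456  0.0747] yaw -33.11 q6 0.24 w 0.012 F [-15.3   8.1  13. ] tilt [-0.007  0.004]
ROW [0.0009 0.0025 0.0033] 0.0005
0.08294238286660287 -33.68934775829815
0.08410780282010269 -33.89718775961398
```

Run:
```python
import numpy as np
for s in range(0,140,20):
    f=np.radians(s+np.arange(2.5,21,2.5));a=np.radians(s)
    print(s,'; '.join(f"{.10625*(np.sin(q)-np.sin(a)):.4f} {.10625*(np.cos(q)-np.cos(a)):.4f} 0 0" for q in f))
```

```text
0 0.0046 -0.0001 0 0; 0.0093 -0.0004 0 0; 0.0139 -0.0009 0 0; 0.0185 -0.0016 0 0; 0.0230 -0.0025 0 0; 0.0275 -0.0036 0 0; 0.0319 -0.0049 0 0; 0.0363 -0.0064 0 0
20 0.0043 -0.0017 0 0; 0.0086 -0.0035 0 0; 0.0127 -0.0056 0 0; 0.0168 -0.0078 0 0; 0.0207 -0.0102 0 0; 0.0246 -0.0128 0 0; 0.0283 -0.0155 0 0; 0.0320 -0.0185 0 0
40 0.0035 -0.0031 0 0; 0.0068 -0.0063 0 0; 0.0100 -0.0096 0 0; 0.0131 -0.0131 0 0; 0.0160 -0.0167 0 0; 0.0187 -0.0204 0 0; 0.0213 -0.0243 0 0; 0.0237 -0.0283 0 0
60 0.0022 -0.0041 0 0; 0.0043 -0.0082 0 0; 0.0061 -0.0125 0 0; 0.0078 -0.0168 0 0; 0.0093 -0.0212 0 0; 0.0106 -0.0256 0 0; 0.0117 -0.0301 0 0; 0.0126 -0.0347 0 0
80 0.0007 -0.0046 0 0; 0.0012 -0.0092 0 0; 0.0015 -0.0138 0 0; 0.0016 -0.0185 0 0; 0.0015 -0.0231 0 0; 0.0012 -0.0277 0 0; 0.0007 -0.0323 0 0; 0.0000 -0.0369 0 0
100 -0.0009 -0.0045 0 0; -0.0020 -0.0090 0 0; -0.0033 -0.0135 0 0; -0.0048 -0.0179 0 0; -0.0065 -0.0222 0 0; -0.0083 -0.0265 0 0; -0.0104 -0.0306 0 0; -0.0126 -0.0347 0 0
120 -0.0024 -0.0040 0 0; -0.0050 -0.0078 0 0; -0.0077 -0.0116 0 0; -0.0106 -0.0152 0 0; -0.0137 -0.0187 0 0; -0.0169 -0.0220 0 0; -0.0202 -0.0252 0 0; -0.0237 -0.0283 0 0
```

```bash
python3 -m crank '0.001 -0.0015 0 0;0.0046 -0.0027 0 0;0.009 -0.003 0 0;0.014 -0.0035 0 0;0.0185 -0.004 0 0;0.023 -0.005 0 0;0.0275 -0.006 0 0;0.032 -0.0074 0 0'
python3 -m crank '0.0044 -0.0015 0 0;0.0087 -0.0032 0 0;0.013 -0.0052 0 0;0.017 -0.0073 0 0;0.021 -0.0096 0 0;0.025 -0.0122 0 0;0.029 -0.015 0 0;0.033 -0.018 0 0'
python3 -c "
from h import *
go(.65,-.14,.072,-33.2)"
```

```text
time: 16.95
tcp_pos: [0.6607, -0.1227, 0.0747]
tool_rot: [-2.76, -1.495, 0.005]
wrist_force: [-10.7, 2.1, 9.8]
gripper_width: 0.0122
finger_force: 58.6
time: 17.95
tcp_pos: [0.6637, -0.0939, 0.0748]
tool_rot: [-2.763, -1.495, 0.004]
wrist_force: [-8.4, -1.7, 7.3]
gripper_width: 0.012
finger_force: 58.4
t 17.95 tcp [ 0.6637 -0.0939  0.0748] yaw -33.15 q6 0.32 w 0.012 F [-8.4 -1.7  7.3] tilt [-0.002 -0.001]
ROW [-0.0576  0.0172  0.0036] 0.0003
```

```bash
python3 -m crank '0.0033 -0.0034 0 0;0.0065 -0.0066 0 0;0.0096 -0.0100 0 0;0.0126 -0.0135 0 0;0.0155 -0.0171 0 0;0.0182 -0.0208 0 0;0.0208 -0.0247 0 0;0.0232 -0.0287 0 0' | head -3
python3 -m crank '0.0023 -0.0041 0 0;0.0045 -0.0082 0 0;0.0064 -0.0124 0 0;0.0081 -0.0167 0 0;0.0096 -0.021 0 0;0.011 -0.0255 0 0;0.0121 -0.03 0 0;0.013 -0.0345 0 0'
python3 -m crank '0.0008 -0.0046 0 0;0.0013 -0.0092 0 0;0.0016 -0.0138 0 0;0.0017 -0.0185 0 0;0.0016 -0.0231 0 0;0.0013 -0.0277 0 0;0.0008 -0.0323 0 0;0.0001 -0.0369 0 0'
python3 -c "
from h import *
go(.5527,-.02,.072,-33.2)
from rig import env
v=env.get_state()['tcp_pos'][:2]-np.array([.5812,-.0992]);print(np.hypot(*v),np.degrees(np.arctan2(v[1],v[0])))"
```

```text
time: 18.95
tcp_pos: [0.6566, -0.0656, 0.0748]
tool_rot: [2.761, 1.494, 0.003]
time: 19.95
tcp_pos: [0.6401, -0.0408, 0.0748]
tool_rot: [2.761, 1.494, 0.006]
wrist_force: [2.4, 1.0, 5.4]
gripper_width: 0.0124
finger_force: 58.5
time: 20.95
tcp_pos: [0.6156, -0.0232, 0.0747]
tool_rot: [2.763, 1.495, 0.009]
wrist_force: [4.0, 6.5, 5.3]
gripper_width: 0.0117
finger_force: 58.5
t 20.95 tcp [ 0.6156 -0.0232  0.0747] yaw -33.16 q6 0.41 w 0.0117 F [4.  6.5 5.3] tilt [0.005 0.003]
ROW [-0.0397 -0.0681  0.003 ] 0.0002
0.08341895650013864 65.62280102645349
```

```bash
python3 -m crank '-0.0008 -0.0044 0 0;-0.0019 -0.0088 0 0;-0.0032 -0.0133 0 0;-0.0047 -0.0177 0 0;-0.0064 -0.0220 0 0;-0.0082 -0.0263 0 0;-0.0102 -0.0304 0 0;-0.0124 -0.0345 0 0' | head -5
python3 - <<'E'
from h import *
from rig import env
from scipy.optimize import least_squares
P=np.array([[.6506,-.1456],[.6607,-.1227],[.6637,-.0939],[.6566,-.0656],[.6401,-.0408],[.6156,-.0232],env.get_state()["tcp_pos"][:2]])
f=least_squares(lambda q:np.hypot(*(P-q[:2]).T)-.085,[.58,-.1]);g=least_squares(lambda q:np.hypot(*(P-q[:2]).T)-q[2],[.58,-.1,.085])
print(f.x,g.x,(f.fun*1e3).round(1))
for C in(f.x,g.x[:2]):
    v=P-C;print(np.degrees(np.arctan2(v[:,1],v[:,0])).round(1)[[0,-1]]); w=np.array([.6455,-.275])-C;print("lens az",np.degrees(np.arctan2(w[1],w[0])),np.hypot(*w))
go(*f.x,.072,-33.2)
E
```

```text
time: 21.95
tcp_pos: [0.5866, -0.0152, 0.0747]
tool_rot: [-2.761, -1.495, -0.009]
wrist_force: [2.0, 10.9, 7.2]
gripper_width: 0.0119
[ 0.57888499 -0.09985829] [ 0.57882142 -0.09988884  0.08505796] [ 0.1 -0.1  0.  -0.1  0.1 -0.   0. ]
[-32.5  84.8]
lens az -69.17572637359629 0.18738243980932845
[-32.5  84.8]
lens az -69.15423740506282 0.18737650235648867
t 21.95 tcp [ 0.5866 -0.0152  0.0747] yaw -33.15 q6 0.41 w 0.0119 F [ 2.  10.9  7.2] tilt [0.004 0.005]
ROW [-0.0939  0.0498  0.0029] 0.0003
```

```bash
python3 -m crank '-0.0023 -0.0042 0 0;-0.0052 -0.009 0 0;-0.0082 -0.0137 0 0;-0.0116 -0.0182 0 0;-0.0151 -0.0225 0 0;-0.0189 -0.0266 0 0;-0.0223 -0.0299 0 0;-0.025 -0.0324 0 0' >/dev/null
python3 -m crank '0 0 0 0;0 0 0 0' | head -5
cat > fin.py <<'E'
from h import *
from rig import env,imaging
C=np.array([.57885,-.09987]);s=env.get_state();v=s["tcp_pos"][:2]-C
print("handle ang",np.degrees(np.arctan2(v[1],v[0])),np.hypot(*v))
a=np.radians(110.3);go(*(C+.085*np.array([np.cos(a),np.sin(a)])),s["tcp_pos"][2],-33.2)
E
python3 fin.py
```

```text
time: 23.2
tcp_pos: [0.5528, -0.0188, 0.0747]
tool_rot: [-2.761, -1.494, -0.004]
wrist_force: [-3.7, 7.7, 11.9]
gripper_width: 0.0122
handle ang 107.82021640685444 0.08518578930714778
t 23.2 tcp [ 0.5528 -0.0188  0.0747] yaw -33.15 q6 0.4 w 0.0122 F [-3.7  7.7 11.9] tilt [0.001 0.003]
ROW [-0.0038 -0.0026 -0.    ] 0.0003
```

Next comes the last 2.5°, then a numeric check of the facing angle from the images (no more views).

```bash
python3 -m crank '-0.001 -0.0007 0 0;-0.002 -0.0015 0 0;-0.003 -0.0022 0 0;-0.0038 -0.0026 0 0;-0.0038 -0.0026 0 0' >/dev/null; python3 fin.py
python3 - <<'E'
from h import *
from rig import imaging
c=imaging.capture("top");np.savez("pics/top5.npz",**c);s=imaging.capture("side");np.savez("pics/side5.npz",**s)
V=np.array([.5812,-.0992])
for n,i in(("top",c),("side",s)):
    h=cv2.cvtColor(i["color"],cv2.COLOR_BGR2HSV);m=(h[...,1]>38)&(h[...,0]>10)&(h[...,0]<38)
    p=V+.06*np.array([np.cos(-1.22),np.sin(-1.22)]);u,v=map(int,proj(i,[*p,.1]));z=np.zeros_like(m);z[v-35:v+30,u-35:u+35]=1
    print(n,u,v,h[v,u])
    for k in mask_blobs(m&z,8):
        print(cv2.contourArea(k),cv2.boundingRect(k),cv2.minAreaRect(k))
        k=k.reshape(-1,2)
        if n=="side":
            for y in range(k[:,1].max()-14,k[:,1].max()+1,2):
                x=k[k[:,1]==y,0];print(y,x.min(),x.max())
E
```

```text
handle ang 110.14827223608837 0.08518023857279598
t 23.82 tcp [ 0.5495 -0.0199  0.0747] yaw -33.15 q6 0.39 w 0.0121 F [-1.6  9.8 12. ] tilt [0.001 0.004]
ROW [-0.0004  0.     -0.    ] 0.0003
top 347 185 [  7 156  67]
139.0 (347, 174, 9, 31) ((351.0, 189.0), (8.0, 30.0), 0.0)
side 293 130 [100  36  21]
84.5 (277, 114, 11, 32) ((280.009521484375, 128.76751708984375), (7.3363237380981445, 31.71549415588379), 16.389541625976562)
131 277 281
133 277 282
135 277 282
137 277 279
139 277 279
141 277 279
143 277 279
145 279 279
```

```bash
python3 -m crank '0 0 0 0;0 0 0 0;0 0 0 0;0 0 0 0' | head -2; python3 fin.py; python3 -c "
from rig import env
print(env.hand_in())"
```

```text
time: 24.42
tcp_pos: [0.5495, -0.0199, 0.0747]
handle ang 110.13220868198592 0.08520654420421864
t 24.43 tcp [ 0.5495 -0.0199  0.0747] yaw -33.15 q6 0.39 w 0.0123 F [-2.2  8.8 11.2] tilt [0.001 0.004]
ROW [-0.0004  0.     -0.    ] 0.0003
the job is handed in; nothing more can be done
None
```

I handed the job in at 24.4 s: the broad blade stands released in the cradle, centred to about 1 mm before the turn, and the arm is still gripping the handle with the turntable held still. By my estimate the cradle faces the camera to within about 1°; the final image check was partly blocked by the arm, so that comes from handle angle and earlier measurements, and hand-in returned no verdict.

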